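# Lock the instrument mould shut

## Robot

A 6-joint arm with a two-finger parallel gripper is mounted at the origin on the work surface. World frame = base frame: x ahead of the robot, y to its left, z up, the work surface at z = 0. Lengths are in mm, angles in rad, forces in N, time in s.
With the tool pointing down it reaches from about 300 to 850 mm from the base axis. Payload 4.2 kg.
Tool frame: the origin (TCP) lies between the finger pads; the fingertips stand 25 mm ahead of it and the grasp point (between the pads) lies 6 mm ahead of it; z points along the fingers, y is the line along which they close (so a half turn about z gives the same grasp; the last joint's range is limited). The gripper opens to 91 mm and grips with 3 to 60 N. Pads are 32 mm wide; open, the fingers measure 118 mm over their backs; the gripper's body (76 mm by 178 mm) begins 60 mm behind the grasp point.
Start: joints at [-1.365, 0.32, 1.565, -0, 1.257, -0.02], TCP at [128.736, -560.417, 238.976] pointing down, gripper open.
Joint ranges: [-3.11, 3.11], [-0.84, 2.01], [0.21, 2.61], [-1.34, 4.49], [0.05, 2.63], [-2.56, 2.56]. Speed limits (rad/s): [2.57, 2.57, 3.14, 3.14, 3.14, 3.14].

## Interface

Orientations are given as a unit quaternion [w, x, y, z].
In Python, from station import monitor, cams, close_job gives the robot as it stands.
- The arm moves only by the tool step_arm, never from a script. Its argument "steps" is text: rows parted by semicolons, each of 4 numbers parted by spaces: the shift along the tool's x, y, z in cm, then the turn about the tool's z in degrees. In form: dx dy dz turn; .... A call has 1 to 10 rows; each row shifts and turns the commanded pose from where the row before left it, along the tool's axes as they then stand; what a row does not reach is not made up. A row lasts 1/12 s, in which the tool goes at most 41.7 mm and 7.16 degrees, less where a joint would pass 70% of its speed; a pose out of reach is approached as far as the arm can. A call is refused whole if a number of a shift passes 4.17 or a number of a turn 7.16, either way. A call with a gripper value outside its range is refused whole. "jaw" is the finger opening in cm, from 0 to 9.12, set as the call begins (left out, the last holds). The fingers move at their own pace and stop on an object; the grip force is fixed at half the most. Time passes only in rows, so rows that do not move let the fingers close. It gives the time, the measured TCP pose, the force, the opening and the grip force at its end, in the units of the state.
- monitor.get_obs(): the state, without advancing time (a new reading comes with each control period).
- cams.get_image(name): name is "scene" or "top" or "wrist"; returns the picture (400x640x3 uint8, red, green, blue); there is no depth.
- cams.calibration(name): a dict with "intrinsics" (3x3 intrinsics, pixels), "dist_coeffs" ([k1, k2, p1, p2, k3] as OpenCV has them; the pictures are not rectified), "R" (3x3) and "t" (3): a world point X has camera coordinates R X + t; the wrist camera has in their place "hand_eye" (4x4, takes a point from camera to tool coordinates, whose origin is the TCP and whose axes are the flange's). Camera axes: x right, y down, z forward; pixel columns grow to the right and rows downward; lengths in mm; the calibration is good to about 2 mm. A picture is of the moment at which its call begins: read the wrist's pose just before it. calibration takes no time and is no camera call.
- close_job(): hands the job in; it is judged then, once.
The state is a dict: "clock": time; "qpos": joint angles; "dq": joint speeds; "tau": joint torques, N m; "tool_pos": TCP position; "tcp_rot": TCP orientation; "contact_force": force on the tool from outside, world axes, zero at the start; "wrist_torque": the same for the moment, N m; "gripper_width": finger opening in mm; "gripper_force": force on a finger pad.
Only numpy, scipy, OpenCV 4.12 (cv2) and the standard library are available. Lean on these libraries where they do the work, as an engineer would, in place of code of your own. Each camera call takes 0.05 s, during which the arm holds its last target. There are 200 camera calls.

## Task

Lock the instrument mould: with closed fingertips push the red stud to turn the brass disc until its slot lines up with the steel bar, then push the bar's blue tab until the bar has gone through the slot and is fully home in the steel bridge on the other half. Push gently and only push: grip and lift nothing, leave the glue jar, the spool clamp and the little plane where they stand, and finish with the hand clear.

Things in the scene. Friction and masses are not known exactly. Their poses are not given: they have to be found in the camera images.
- mould: Plywood mould in two halves, fixed. Origin on the bench under the disc's axis, z up. In its frame (mm): x -50..330, y -175..85, 40 high; from x 60 on a dark bent side rises to 58. The bar lies along y at x = 0 and is pushed to -y. Two low dark bridges over its path, 35 wide in x, top 63 above the bench: guide at y 58..78, far bridge, which receives the bar, at y -82..-57.
- disc_centre (a point): Point on the disc's axis at the level of its brass top, 56 mm above the bench; fixed to the mould, same axes.
- locking_disc (a joint): Disc angle q (rad), counter-clockwise from above, range -0.6..3.74, starts 0.6..2.54. Brass, 72 mm across, top 56 mm above the bench, 18 mm slot right across. Slot in line with the bar at 0 and, equally good, at 3.14. Stays where left; about 2 to 3 N at the stud turns it. The bar stops at its rim if the slot is well out of line; the bar's round nose centres it if nearly in line.
- stud_top (a point): Centre of the top of the red upright stud on the disc: 14 mm diameter, 35 mm tall, top 91 mm and foot 56 mm above the bench. It turns with the disc: in the mould's axes it stands at 24 mm x (-cos q, -sin q) from the disc's axis, so at the start on the -y side; the shorter way to 0 or 3.14 ends with it moving to +y.
- lock_bar (a joint): How far the bar is pushed in (m), towards the mould's -y: starts at 0 to 0.015, fully home (end stop, tab 2 mm short of the guide) at 0.135. Steel, 12 mm square, 172 mm long with the tab at its tail, rounded nose, top 55 mm above the bench; cannot be lifted. Stays where it is left; needs about 3 N, more when faster; the end stop is rigid.
- tab_top (a point): Centre of the top edge of the blue upright push tab on the tail of the bar, 34 mm wide (across the bar), 12 mm thick (along the bar), top 90 mm above the bench, reaching down to 43 mm. Push on its outer face (mould's +y side) towards the mould's -y.
- bar_nose (a point): Foremost point of the bar's nose, at mid-height of the bar (49 mm above the bench). In the mould's frame y = 55 mm minus the bar's travel.
- spool_clamp: Small spool clamp standing on the mould beyond the far bridge: two discs 40 mm across on a rod, 54 mm tall, top 94 mm above the bench. Origin: centre of its underside. Leave alone.
- glue_jar: White jar with orange cap, 60 mm across, 85 mm tall, on the bench on the bar's side of the mould. Origin: centre of its underside. Leave alone.
- thumb_plane: Little brass and dark wood plane, 30 x 90 x 40 mm, on the bench in front of the mould. Origin: centre of its underside. Leave alone.

How it is judged:
By the outcome, as a careful person would: the job done as asked, in the order asked, and still so for the second after the job is handed in, with the robot touching nothing.
It also fails if it takes over 54 s, if anything falls off the work surface, if the arm or the gripper's body presses on something with over 40 N, if the wrist force passes 120 N, or if a joint passes its speed limit or range.

## Working session

There is one attempt and no reset: what is moved stays moved. The work goes in short steps, Python scripts to look and compute and a tool call to move; the robot and the scene stay as the last step left them, time stands still between calls to the robot, and variables do not carry over. Pictures are saved under pics/ and viewed, at most 10 in all, crops included, and the job is handed in when it is done.

Besides the shell and the picture viewer there is one more tool, called by a JSON object that holds its "api" and its "payload". step_arm: Moves the arm, as the interface text tells. Its arguments: {"type":"object","properties":{"steps":{"type":"string"},"jaw":{"type":"number"}},"required":["steps"]}

```bash
mkdir -p pics; ls; python3 - <<'E'
from station import monitor, cams
import cv2, numpy as np
o=monitor.get_obs(); print({k:np.round(v,3).tolist() for k,v in o.items()})
for n in ("scene","top","wrist"):
    im=cams.get_image(n); cv2.imwrite(f"pics/{n}0.png",im[:,:,::-1])
    c=cams.calibration(n); print(n,{k:np.round(v,3).tolist() for k,v in c.items()})
E
```

```text
pics
{'clock': 0.0, 'qpos': [-1.365, 0.32, 1.566, 0.0, 1.257, -0.02], 'dq': [-0.002, 0.0, -0.002, -0.001, -0.002, 0.0], 'tau': [0.002, -41.246, -23.198, 0.073, 0.046, -0.0], 'tool_pos': [128.636, -559.955, 238.113], 'tcp_rot': [-0.001, 0.994, 0.113, -0.0], 'contact_force': [0.34, 0.621, 0.53], 'wrist_torque': [-0.074, 0.007, -0.017], 'gripper_force': 0.0, 'gripper_width': 91.241}
scene {'intrinsics': [[414.519, 0.0, 321.001], [0.0, 414.519, 199.985], [0.0, 0.0, 1.0]], 'dist_coeffs': [-0.099, 0.0, 0.0, 0.0, 0.0], 'R': [[-0.317, 0.948, 0.01], [0.737, 0.253, -0.626], [-0.597, -0.191, -0.779]], 't': [163.666, -398.995, 1209.997]}
top {'intrinsics': [[373.04, 0.0, 315.461], [0.0, 373.04, 202.754], [0.0, 0.0, 1.0]], 'dist_coeffs': [-0.083, 0.0, 0.0, 0.0, 0.0], 'R': [[-0.02, -1.0, 0.006], [-0.985, 0.018, -0.17], [0.17, -0.01, -0.985]], 't': [1.877, 581.235, 660.801]}
wrist {'intrinsics': [[340.008, 0.0, 319.093], [0.0, 340.008, 196.453], [0.0, 0.0, 1.0]], 'dist_coeffs': [-0.067, 0.0, 0.0, 0.0, 0.0], 'hand_eye': [[0.001, -0.97, -0.244, 67.96], [1.0, 0.0, 0.001, 0.736], [-0.001, -0.244, 0.97, -146.805], [0.0, 0.0, 0.0, 1.0]]}
```

View pics/scene0.png

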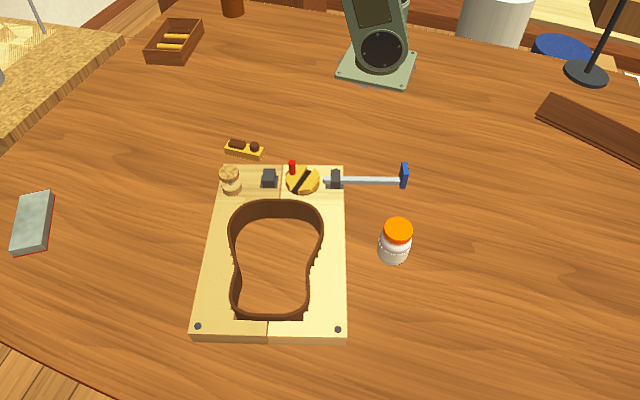

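View pics/top0.png

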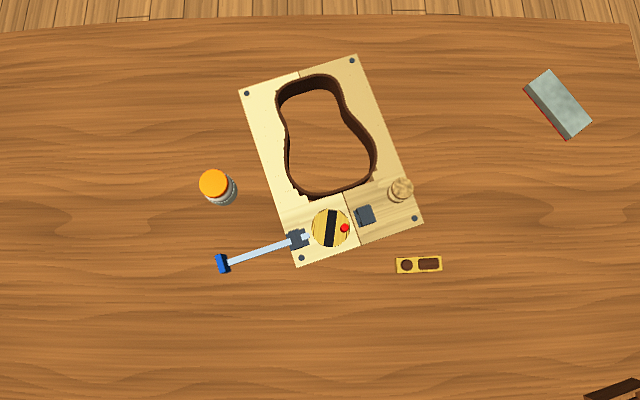

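The scene view shows the disc near (302,180), the red stud at (292,167) and the tab at (404,175). In the top view the disc is at (330,228), the stud at (345,228), the tab at (222,263), the guide at (298,239), the far bridge at (364,215), the jar cap at (214,183) and the plane at (418,264).

```bash
cat > h.py <<'E'
import cv2, numpy as np
from scipy.spatial.transform import Rotation as Ro
from station import monitor, cams
def ray(n,px,T=None):
    c=cams.calibration(n); p=cv2.undistortPoints(np.array(px,float).reshape(-1,1,2),np.array(c["intrinsics"]),np.array(c["dist_coeffs"])).reshape(-1,2)
    d=np.c_[p,np.ones(len(p))]
    if n=="wrist":
        M=T@np.array(c["hand_eye"]); return M[:3,3], d@M[:3,:3].T
    R=np.array(c["R"]); return -R.T@np.array(c["t"]), d@R
def plane(n,px,z,T=None):
    o,d=ray(n,px,T); return o+d*((z-o[2])/d[:,2:])
def pose(o):
    T=np.eye(4); q=o["tcp_rot"]; T[:3,:3]=Ro.from_quat([*q[1:],q[0]]).as_matrix(); T[:3,3]=o["tool_pos"]; return T
def mask(im,col):
    h=cv2.cvtColor(im,cv2.COLOR_RGB2HSV); H,S,V=cv2.split(h)
    if col=="red": return (((H<6)|(H>174))&(S>190)&(V>90))
    if col=="blue": return ((H>105)&(H<125)&(S>140)&(V>50))
    if col=="brass": return ((H>18)&(H<26)&(S>150)&(V>150))
def blobs(m,amin=15):
    n,l,s,c=cv2.connectedComponentsWithStats(m.astype(np.uint8))
    return [(s[i].tolist(),c[i].round(1).tolist(),np.argwhere(l==i)[:,::-1]) for i in range(1,n) if s[i][4]>=amin]
E
python3 - <<'E'
from h import *
for n in("top","scene"):
    im=cv2.imread(f"pics/{n}0.png")[:,:,::-1].copy()
    for c in("red","blue","brass"):
        for b in blobs(mask(im,c)): print(n,c,b[0],b[1])
P=lambda px,z:plane("top",px,z).round(1).tolist()
print("disc",P([330,228],56),"stud",P([345,227],91),"tab",P([221,263],90),"guide",P([297.5,238],63),"far",P([364,214.5],63))
print("jar",P([214,183],85),"plane",P([418,264],40),"spool",P([401,185],94))
print("corners",P([[238,91],[356,54],[424,223],[297,268]],40))
E
```

```text
top red [523, 88, 13, 16, 19] [528.5, 95.5]
top red [536, 105, 22, 26, 28] [546.5, 117.4]
top red [340, 224, 9, 8, 54] [344.0, 227.6]
top blue [215, 254, 11, 19, 120] [220.1, 263.3]
top brass [199, 170, 27, 26, 565] [212.2, 182.7]
top brass [312, 209, 16, 36, 381] [319.8, 226.0]
top brass [333, 210, 16, 36, 285] [339.7, 228.6]
top brass [396, 256, 47, 17, 352] [416.9, 264.3]
scene red [289, 160, 6, 15, 81] [291.6, 166.7]
scene blue [551, 34, 41, 20, 63] [574.8, 41.4]
scene blue [545, 54, 26, 6, 30] [557.5, 56.4]
scene blue [402, 163, 7, 12, 59] [405.0, 168.4]
scene brass [164, 34, 25, 4, 79] [176.6, 35.1]
scene brass [157, 43, 26, 5, 84] [168.6, 45.0]
scene brass [0, 130, 9, 8, 23] [2.9, 133.2]
scene brass [224, 142, 40, 14, 159] [246.3, 149.6]
scene brass [285, 165, 22, 26, 257] [295.0, 176.1]
scene brass [298, 169, 22, 25, 269] [310.1, 181.3]
scene brass [385, 217, 28, 23, 497] [398.6, 228.3]
disc [[531.8, -35.3, 56.0]] stud [[529.4, -60.4, 91.0]] tab [[469.9, 159.2, 90.0]] guide [[513.7, 25.3, 63.0]] far [[555.0, -99.0, 63.0]]
jar [[615.3, 176.5, 85.0]] plane [[461.3, -201.5, 40.0]] spool [[603.3, -164.2, 94.0]]
corners [[819.2, 145.6, 40.0], [899.5, -101.0, 40.0], [539.3, -218.1, 40.0], [459.1, 27.8, 40.0]]
```

```bash
python3 - <<'E'
import cv2
im=cv2.imread("pics/top0.png")[170:290,195:455]
cv2.imwrite("pics/top0c.png",cv2.resize(im,None,fx=3,fy=3,interpolation=cv2.INTER_CUBIC))
E
```

```text
(no output)
```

View pics/top0c.png

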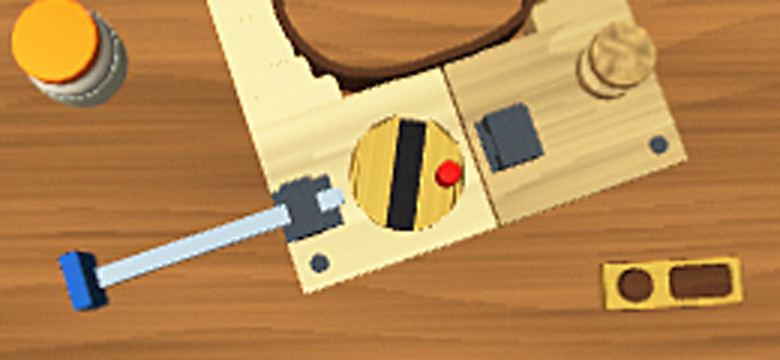

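Estimates in the world frame:
- **Mould:** origin about (532.5, -37), yaw 18°.
- **Disc and stud:** stud at about (529.5, -60.5), so q ≈ 1.13. The shorter way is to 0.
- **Bar:** travel about 15 mm.

The plan is to push the stud along its chord, mould direction about (-0.55, 0.84), with the tool turned to yaw 51°.

{"api": "step_arm", "payload": {"steps": "0 0 0 -6.33; 0 0 0 -6.33; 0 0 0 -6.33; 0 0 0 -6.33; 0 0 0 -6.33; 0 0 0 -6.33; 2 0 0 0; 3 0 0 0; 3 0 0 0; 3 0 0 0", "jaw": 0}}

```text
clock: 0.98
tool_pos: [198.4, -473.9, 238.5]
tcp_rot: [-0.0, 0.903, 0.429, 0.0]
contact_force: [1.0, -0.7, -0.3]
gripper_width: 27.4
gripper_force: 0.0
```

{"api": "step_arm", "payload": {"steps": "3 0.1 0 0; 3 0.1 0 0; 3 0.1 0 0; 3 0.1 0 0; 3 0.1 0 0; 3 0.1 0 0; 3 0.1 0 0; 3 0.1 0 0; 3 0.1 0 0; 3 0.1 0 0"}}

```text
clock: 1.82
tool_pos: [395.6, -247.1, 238.8]
tcp_rot: [-0.0, 0.903, 0.43, -0.0]
contact_force: [0.8, 0.4, -0.1]
gripper_width: 0.2
gripper_force: 0.0
```

{"api": "step_arm", "payload": {"steps": "3 0.1 0 0; 3 0.1 0 0; 3 0.1 0 0; 3 0.1 0 0; 3 0.1 0 0; 3 0.1 0 0; 3 0.1 0 0; 2 0.1 0 0; 0 0 0 0; 0 0 0 0"}}

```text
clock: 2.65
tool_pos: [546.2, -74.4, 238.3]
tcp_rot: [-0.0, 0.902, 0.431, -0.001]
contact_force: [-0.0, -0.8, -0.2]
gripper_width: 0.4
gripper_force: 0.0
```

```bash
cat > w.py <<'E'
from h import *
import sys
tag=sys.argv[1]
T=pose(monitor.get_obs()); im=cams.get_image("wrist"); cv2.imwrite(f"pics/{tag}.png",im[:,:,::-1]); np.save(f"pics/{tag}.npy",T)
print("tcp",T[:3,3].round(1),"yaw",np.degrees(np.arctan2(T[1,0],T[0,0])).round(1))
for c,z in(("red",91),("blue",90),("brass",56)):
    for b in blobs(mask(im,c),60): print(c,b[0],b[1],plane("wrist",[b[1]],z,T).round(1).tolist())
E
python3 w.py w1
```

```text
tcp [546.2 -74.4 238.3] yaw 51.0
blue [62, 12, 38, 41, 489] [74.3, 31.0] [[472.4, 160.5, 90.0]]
```

View pics/w1.png

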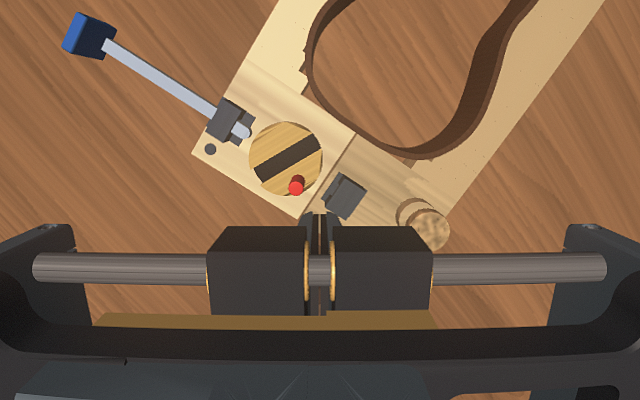

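The wrist view shows the stud top at (296,188), the disc centre at (286,159), the tab at (74,31), the far bridge at (345,196) and the closed fingertips at (320,215).

```bash
python3 - <<'E'
from h import *
T=np.load("pics/w1.npy"); P=lambda px,z:plane("wrist",[px],z,T)[0]
s=P([296,188],91); d=P([286,159],56); print("stud",s.round(1),"disc",d.round(1),"far",P([343,193],63).round(1),"guide",P([228,118],63).round(1))
for nm,dc in (("wrist",d[:2]),("avg",(d[:2]+[532.5,-37])/2)):
    r=s[:2]-dc; print(nm,np.hypot(*r).round(1),np.degrees(np.arctan2(-r[1],-r[0])-np.radians(18)).round(1))
R=T[:2,:2]; tip=(T@[0,0,25,1])[:3]
print("tip",tip.round(1),"stud in tool xy (mm)",(R.T@(s[:2]-T[:2,3])).round(1))
E
```

```text
stud [531.3 -61.1  91. ] disc [535.4 -37.4  56. ] far [558.2 -97.5  63. ] guide [519.3  26.4  63. ]
wrist 24.0 62.2
avg 24.0 65.7
tip [546.1 -74.4 213.3] stud in tool xy (mm) [  1.  -19.9]
```

{"api": "step_arm", "payload": {"steps": "0 1.2 1 0; 0 0 2 0; 0 0 2 0; 0 0 2 0; 0 0 2 0; 0 0 2 0; 0 0 1.5 0; 0 0 1 0; 0 0 0.8 0; 0 0 0 0"}}

```text
clock: 3.53
tool_pos: [554.5, -83.3, 94.3]
tcp_rot: [-0.001, 0.903, 0.429, -0.001]
contact_force: [-0.6, 0.1, -0.6]
gripper_width: -0.2
gripper_force: 0.0
```

{"api": "step_arm", "payload": {"steps": "0 -0.2 0 0; 0 -0.2 0 0; 0 -0.2 0 0; 0 -0.2 0 0; 0 -0.2 0 0; 0 -0.1 0 0; 0 0 0 0"}}

```text
clock: 4.12
tool_pos: [546.8, -75.4, 96.2]
tcp_rot: [0.0, 0.903, 0.43, 0.0]
contact_force: [-0.3, 0.7, -0.4]
gripper_width: 0.2
gripper_force: 0.0
```

{"api": "step_arm", "payload": {"steps": "0 -0.2 0 0; 0 -0.2 0 0; 0 -0.2 0 0; 0 -0.2 0 0; 0 -0.2 0 0; 0 -0.2 0 0; 0 -0.2 0 0; 0 -0.2 0 0; 0 -0.2 0 0; 0 -0.2 0 0"}}

```text
clock: 4.95
tool_pos: [532.3, -64.0, 96.4]
tcp_rot: [0.001, 0.903, 0.43, 0.001]
contact_force: [2.3, -4.3, 0.9]
gripper_width: 0.8
gripper_force: 1.9
```

```bash
python3 w.py w2; python3 - <<'E'
from h import *
im=cams.get_image("top"); b=blobs(mask(im,"red"),20); 
cv2.imwrite("pics/top2.png",im[:,:,::-1]); print([x[:2] for x in b])
w=cv2.imread("pics/w2.png")[60:260,180:440]; t=im[180:260,270:400,::-1]
cv2.imwrite("pics/c2.png",np.hstack([cv2.resize(w,(390,300)),cv2.resize(t,(390,300))]))
E
```

```text
tcp [532.3 -64.   96.4] yaw 50.9
[([536, 105, 31, 36, 38], [551.1, 123.1])]
```

View pics/c2.png

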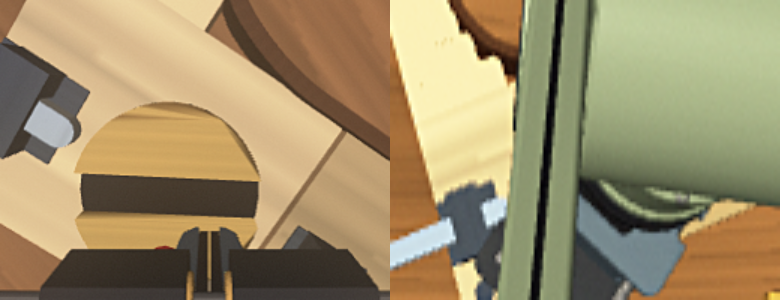

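The disc turns. The slot is about 2° off the tool's y axis, so q ≈ 31° remains, about 12 mm along the chord.

{"api": "step_arm", "payload": {"steps": "0 -0.15 0 0; 0 -0.15 0 0; 0 -0.15 0 0; 0 -0.15 0 0; 0 -0.15 0 0; 0 -0.1 0 0; 0 -0.1 0 0; 0 -0.1 0 0; 0 0 0 0"}}

```text
clock: 5.8
tool_pos: [523.7, -55.9, 96.1]
tcp_rot: [0.0, 0.903, 0.43, 0.001]
contact_force: [2.7, 0.2, 0.3]
gripper_width: 0.4
gripper_force: 1.3
```

```bash
cat > slot.py <<'E'
from h import *
import sys
# slot direction: fit straight edges of the brass halves facing the slot
tag=sys.argv[1]; im=cv2.imread(f"pics/{tag}.png")[:,:,::-1].copy(); T=np.load(f"pics/{tag}.npy")
g=cv2.cvtColor(im,cv2.COLOR_RGB2GRAY)
ctr=plane("wrist",[[0,0]],56,T); 
c=cams.calibration("wrist"); M=np.linalg.inv(T@np.array(c["hand_eye"]))
D=np.array([534.,-37.2,56]); p,_=cv2.projectPoints(D.reshape(1,3),cv2.Rodrigues(M[:3,:3])[0],M[:3,3],np.array(c["intrinsics"]),np.array(c["dist_coeffs"])); p=p.ravel(); print("disc px",p.round(1))
x0,y0=int(p[0])-75,max(int(p[1])-70,0); crop=g[y0:y0+140,x0:x0+150]
for l in cv2.createLineSegmentDetector().detect(crop)[0].reshape(-1,2,2):
    L=np.hypot(*(l[1]-l[0]))
    if L>35:
        w=plane("wrist",l+[x0,y0],56,T)[:,:2]; v=w[1]-w[0]; n=np.array([-v[1],v[0]])/np.hypot(*v)
        print((l+[x0,y0]).round(0).tolist(),"q deg",round((np.degrees(np.arctan2(v[1],v[0]))-108+90)%180-90,1),"off",round(float((w[0]-D[:2])@n),1))
E
python3 w.py w3; python3 slot.py w2; python3 slot.py w3
```

```text
tcp [523.7 -55.9  96.1] yaw 50.9
disc px [290.4 193.8]
[[236.0, 175.0], [351.0, 180.0]] q deg 30.3 off 9.4
[[228.0, 226.0], [304.0, 225.0]] q deg 33.8 off -18.5
[[347.0, 204.0], [232.0, 202.0]] q deg 31.9 off 5.5
[[325.0, 217.0], [331.0, 261.0]] q deg -50.1 off 18.1
[[320.0, 254.0], [320.0, 215.0]] q deg -56.8 off -16.9
[[318.0, 215.0], [318.0, 255.0]] q deg -57.2 off 15.4
[[307.0, 261.0], [312.0, 217.0]] q deg -64.5 off -14.1
[[352.0, 177.0], [328.0, 139.0]] q deg -23.7 off -34.2
[[326.0, 137.0], [274.0, 130.0]] q deg 25.2 off -34.1
[[264.0, 135.0], [302.0, 138.0]] q deg 29.3 off 31.9
[[304.0, 139.0], [256.0, 139.0]] q deg 32.8 off -30.6
[[302.0, 252.0], [216.0, 251.0]] q deg 32.8 off 35.2
disc px [311.3 195.6]
[[237.0, 226.0], [278.0, 226.0]] q deg 32.9 off -17.9
[[268.0, 149.0], [366.0, 211.0]] q deg 0.1 off 9.4
[[321.0, 253.0], [320.0, 216.0]] q deg -56.8 off -5.1
[[322.0, 213.0], [254.0, 174.0]] q deg 2.2 off 5.5
[[317.0, 216.0], [317.0, 253.0]] q deg -57.2 off 3.5
[[325.0, 218.0], [331.0, 263.0]] q deg -50.1 off 6.4
[[372.0, 209.0], [371.0, 173.0]] q deg -53.7 off -34.2
[[368.0, 163.0], [327.0, 131.0]] q deg -5.2 off -33.9
[[315.0, 129.0], [353.0, 155.0]] q deg -0.8 off 32.0
[[341.0, 150.0], [309.0, 130.0]] q deg 2.1 off -30.6
[[384.0, 251.0], [338.0, 251.0]] q deg 32.8 off 34.0
[[302.0, 251.0], [237.0, 251.0]] q deg 33.1 off 34.0
```

q ≈ 1°, so the slot is in line with the bar. Next I back off, rise, realign with the mould and go over to the tab.

{"api": "step_arm", "payload": {"steps": "0 0.3 0 0; 0 0.7 0 0; 0 1 0 0; 0 1 0 0; 0 0 1e-9 0; 0 0 -1 0; 0 0 -2 0; 0 0 -2.5 0; 0 0 -2.5 0; 0 0 -2 0"}}

```text
clock: 6.68
tool_pos: [546.5, -75.2, 198.4]
tcp_rot: [0.0, 0.903, 0.43, 0.001]
contact_force: [1.0, -0.4, -0.2]
gripper_width: 0.7
gripper_force: 0.0
```

{"api": "step_arm", "payload": {"steps": "0 0 0 6.6; 0 0 0 6.6; 0 0 0 6.6; 0 0 0 6.6; 0 0 0 6.6; 0 -1.2 0 0; 0 -3 0 0; 0 -3 0 0; 0 -3 0 0; 0 -3 0 0"}}

```text
clock: 7.52
tool_pos: [504.6, 52.1, 196.3]
tcp_rot: [-0.0, 0.988, 0.157, -0.0]
contact_force: [0.3, 0.1, 0.6]
gripper_width: 0.5
gripper_force: 0.0
```

{"api": "step_arm", "payload": {"steps": "0 -3 0 0; 0 -3 0 0; 0 -3 0 0; 0 -3 0 0; 0 -2 0 0; 0 -1 0 0; 0 0 0 0; 0 0 0 0"}}

```text
clock: 8.18
tool_pos: [459.5, 193.0, 196.1]
tcp_rot: [0.0, 0.988, 0.157, -0.0]
contact_force: [-0.1, 0.1, 0.3]
gripper_width: 0.2
gripper_force: 0.0
```

```bash
python3 w.py w4
```

```text
tcp [459.5 193.  196.1] yaw 18.1
blue [354, 180, 16, 42, 495] [362.1, 201.9] [[470.1, 160.4, 90.0]]
```

View pics/w4.png

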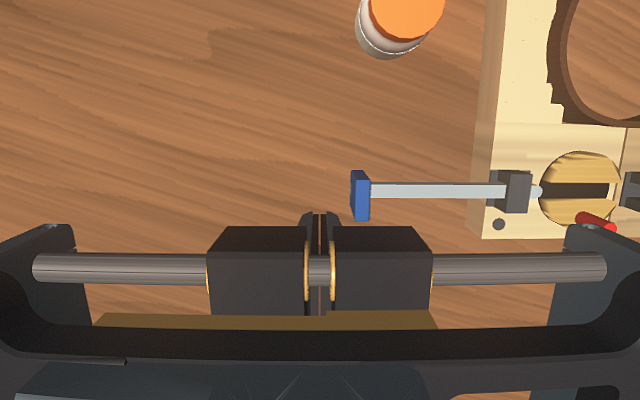

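The slot lines up with the bar. The tab at (362,202) is centred on the tool's x and sits 34 mm ahead along the tool's y. I lower first, then push.

{"api": "step_arm", "payload": {"steps": "0 0 1 0; 0 0 2 0; 0 0 2 0; 0 0 2 0; 0 0 2 0; 0 0 1.5 0; 0 0 0.8 0; 0 0.3 0 0; 0 0.3 0 0; 0 0.3 0 0"}}

```text
clock: 9.07
tool_pos: [463.5, 184.0, 83.6]
tcp_rot: [-0.0, 0.988, 0.155, 0.001]
contact_force: [-0.1, -0.3, 0.8]
gripper_width: 0.9
gripper_force: 0.0
```

{"api": "step_arm", "payload": {"steps": "0 0.2 0 0; 0 0.2 0 0; 0 0.2 0 0; 0 0.2 0 0; 0 0.2 0 0; 0 0.2 0 0; 0 0.2 0 0; 0 0.2 0 0; 0 0.2 0 0; 0 0.2 0 0"}}

```text
clock: 9.9
tool_pos: [469.0, 165.4, 83.0]
tcp_rot: [-0.0, 0.988, 0.156, 0.0]
contact_force: [-0.3, 2.5, 2.6]
gripper_width: 0.8
gripper_force: 1.4
```

{"api": "step_arm", "payload": {"steps": "0 0.2 0 0; 0 0.2 0 0; 0 0.2 0 0; 0 0.2 0 0; 0 0.2 0 0; 0 0.2 0 0; 0 0.2 0 0; 0 0.2 0 0; 0 0.2 0 0; 0 0.2 0 0"}}

```text
clock: 10.73
tool_pos: [475.1, 146.2, 82.9]
tcp_rot: [0.0, 0.988, 0.156, 0.0]
contact_force: [0.4, 2.6, 2.6]
gripper_width: 0.4
gripper_force: 1.4
```

{"api": "step_arm", "payload": {"steps": "0 0.25 0 0; 0 0.25 0 0; 0 0.25 0 0; 0 0.25 0 0; 0 0.25 0 0; 0 0.25 0 0; 0 0.25 0 0; 0 0.25 0 0; 0 0.25 0 0; 0 0.25 0 0"}}

```text
clock: 11.57
tool_pos: [482.7, 122.4, 82.9]
tcp_rot: [0.0, 0.988, 0.156, 0.0]
contact_force: [1.8, 3.4, 2.3]
gripper_width: 0.0
gripper_force: 1.4
```

{"api": "step_arm", "payload": {"steps": "0 0.25 0 0; 0 0.25 0 0; 0 0.25 0 0; 0 0.25 0 0; 0 0.25 0 0; 0 0.25 0 0; 0 0.25 0 0; 0 0.25 0 0; 0 0.25 0 0; 0 0.25 0 0"}}

```text
clock: 12.4
tool_pos: [490.3, 98.6, 82.9]
tcp_rot: [0.0, 0.988, 0.156, -0.0]
contact_force: [0.7, 2.4, 1.6]
gripper_width: 0.5
gripper_force: 1.4
```

{"api": "step_arm", "payload": {"steps": "0 0.25 0 0; 0 0.25 0 0; 0 0.25 0 0; 0 0.25 0 0; 0 0.25 0 0; 0 0.25 0 0; 0 0.2 0 0; 0 0.2 0 0; 0 0.1 0 0; 0 0 0 0"}}

```text
clock: 13.23
tool_pos: [496.3, 79.4, 82.8]
tcp_rot: [0.0, 0.988, 0.156, -0.0]
contact_force: [0.5, 0.7, 1.3]
gripper_width: 0.6
gripper_force: 0.5
```

```bash
python3 w.py w5
```

```text
tcp [496.3  79.4  82.8] yaw 17.9
```

View pics/w5.png

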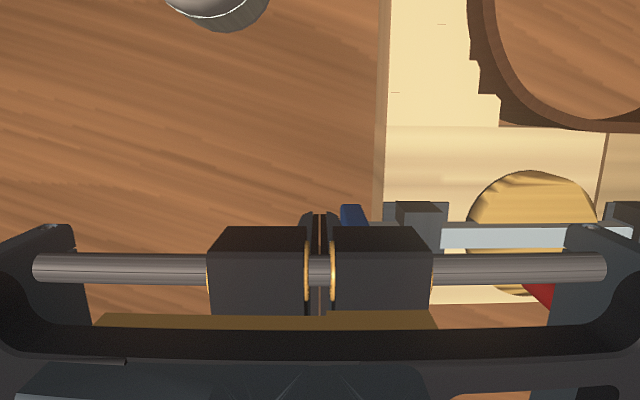

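The bar is through the slot. The tab at (352,215) is still about 20 mm short of home, so I slow down.

{"api": "step_arm", "payload": {"steps": "0 0.15 0 0; 0 0.15 0 0; 0 0.15 0 0; 0 0.15 0 0; 0 0.15 0 0; 0 0.15 0 0; 0 0.15 0 0; 0 0.15 0 0; 0 0.15 0 0; 0 0.1 0 0"}}

```text
clock: 14.12
tool_pos: [500.5, 65.7, 82.7]
tcp_rot: [0.0, 0.988, 0.156, -0.001]
contact_force: [-1.9, 1.3, -1.1]
gripper_width: 0.8
gripper_force: 1.3
```

{"api": "step_arm", "payload": {"steps": "0 0.05 0 0; 0 0.05 0 0; 0 0.05 0 0; 0 0.05 0 0; 0 0.05 0 0; 0 0.05 0 0"}}

```text
clock: 14.62
tool_pos: [501.7, 63.1, 82.9]
tcp_rot: [0.0, 0.988, 0.156, -0.0]
contact_force: [-2.0, 1.8, 0.2]
gripper_width: 0.5
gripper_force: 1.2
```

{"api": "step_arm", "payload": {"steps": "0 0.05 0 0; 0 0.05 0 0; 0 0.05 0 0; 0 0.05 0 0"}}

```text
clock: 14.95
tool_pos: [502.1, 62.1, 82.9]
tcp_rot: [-0.001, 0.988, 0.155, -0.0]
contact_force: [-3.8, 7.4, -0.3]
gripper_width: 0.1
gripper_force: 4.3
```

{"api": "step_arm", "payload": {"steps": "0 0.04 0 0; 0 0.04 0 0; 0 0.04 0 0"}}

```text
clock: 15.2
tool_pos: [502.1, 62.1, 82.9]
tcp_rot: [-0.002, 0.988, 0.155, -0.0]
contact_force: [-4.6, 10.9, 0.0]
gripper_width: 0.3
gripper_force: 6.4
```

The TCP stopped moving while the force rose to 11 N, which looks like the end stop. I back off, rise and check.

{"api": "step_arm", "payload": {"steps": "0 -0.3 0 0; 0 -0.7 0 0; 0 -1.2 0 0; 0 -1.5 0 0; 0 0 0 0; 0 0 -1 0; 0 0 -2.5 0; 0 0 -3 0; 0 0 -3 0; 0 0 -3 0"}}

```text
clock: 16.03
tool_pos: [491.6, 94.9, 210.2]
tcp_rot: [0.0, 0.988, 0.156, 0.001]
contact_force: [-0.4, 0.7, 0.2]
gripper_width: 0.7
gripper_force: 0.0
```

{"api": "step_arm", "payload": {"steps": "0 -3 0 0; 0 -3 0 0; 0 -3 0 0; 0 -3 0 0; 0 -2 0 0; 0 -1 0 0; 0 0 0 0; 0 0 0 0"}}

```text
clock: 16.7
tool_pos: [445.6, 237.6, 208.3]
tcp_rot: [0.0, 0.988, 0.156, 0.0]
contact_force: [0.7, -1.0, -0.2]
gripper_width: 0.7
gripper_force: 0.0
```

```bash
python3 w.py w6; python3 - <<'E'
from h import *
im=cams.get_image("top"); w=cv2.imread("pics/w6.png")[110:260,300:640]; s=cams.get_image("scene")
t=im[170:290,195:455,::-1]; s=s[130:250,210:430,::-1]
cv2.imwrite("pics/c6.png",np.vstack([cv2.resize(w,(680,300)),np.hstack([cv2.resize(t,(340,280)),cv2.resize(s,(340,280))])]))
E
```

```text
tcp [445.6 237.6 208.3] yaw 18.0
```

View pics/c6.png

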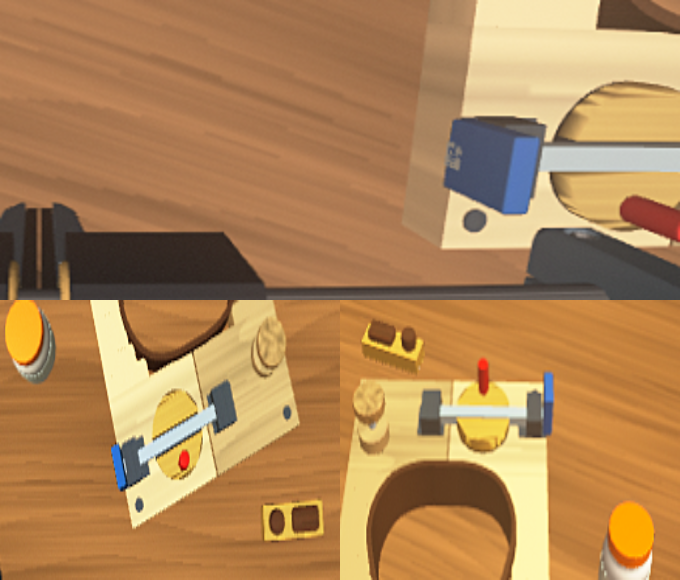

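The bar lies through the slot and under the far bridge, and the tab sits right against the guide. The jar, clamp and plane have not moved and the hand is clear.

```bash
python3 -c "
from station import close_job
print(close_job())"
```

```text
the job is handed in; nothing more can be done
None
```

The mould is locked and handed in at about 17 s: the disc's slot is lined up, the bar is pushed through to its end stop in the far bridge, and the hand is clear with nothing else moved.

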